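# Open the ratchet clamp on the pinned mould insert

### The job

The mould insert with the two upright pins is ready to come out of its bench clamp. With the fingertips, press down the black release pad on that clamp's sliding jaw and, keeping it pressed, push the jaw all the way back along its bar to the end stop, then let go. Grip and lift nothing, leave both inserts lying where they are, and leave the other clamp and everything else on the bench alone.

Things in the scene. Friction and masses are not known exactly. Their poses are not given: they have to be found in the camera images.
- pin_clamp: Bench-mounted ratchet clamp holding the insert with two upright pins. Base 345x100x8 mm; origin on the bench, x along the bar towards the end stop, z up. In mm along x: fixed jaw -150..-122 (80 high), insert -121..-43 on two rails, sliding jaw, end stop 146..168 (52 high). Two identical clamps may change places; only their inserts tell them apart.
- pin_clamp_jaw (a joint): That clamp's sliding steel jaw along the bar, m: 0 closed on the insert, 0.100 fully back against the end stop (clamp's +x). About 2 N friction. Ratchet teeth lock it against opening unless its release is held down, and catch again every 10 mm when the release comes up.
- pin_clamp_release (a joint): How far that clamp's release pad is pressed, m: 0 up, 0.010 fully down. Moves straight down against a spring (4 N at the start, 8.6 N fully down), frees the ratchet at 0.005 and springs up when let go.
- pin_clamp_pad (a point): Centre of the top of that release pad: black, ribbed, 46 mm along the bar, 44 across, top 66 mm above the bench when up. It rides on the sliding jaw in a 58 mm pocket, open at both sides, between the jaw's clamping face (rear at x -30 mm from here, top 81 mm above the bench) and the upright push plate (x +28 mm). Axes as the clamp's.
- pin_clamp_plate (a point): On that jaw's upright push plate (60 mm wide, 12 thick along the bar, top 90 mm above the bench): middle of its face towards the pad, 78 mm above the bench. A finger held down on the pad pushes the jaw back along +x by this face. Axes as the clamp's.
- pin_insert_center (a point): Loose aluminium mould insert 78x64x30 mm with a low raised middle (6 mm) and two dark upright pins 14 mm dia, 22 mm high, tops 97 mm above the bench; point at mid-height of the block. About 0.5 kg; clamped with 1 mm play, rests on the rails 45 mm above the bench.
- disc_clamp_jaw (a joint): The same joint of the other clamp, which holds the round insert; to be left alone.
- disc_clamp_release (a joint): The same release pad travel of the other clamp; to be left alone.
- disc_clamp_pad (a point): Centre of the top of the other clamp's release pad.
- disc_insert_center (a point): Loose round aluminium insert 78 mm dia, 42 mm high, in the other clamp; 15 mm above its underside.
- nozzle_mid (a point): Bystander: copper cone nozzle, 34 mm wide, 52 mm high, standing; its mid-height.
- drift_mid (a point): Bystander: brass rod, 24 mm dia, 75 mm high, standing; its centre.
- spray_mid (a point): Bystander: spray can, 54 mm dia, 170 mm high; its centre.
- wrench_mid (a point): Bystander: open wrench lying flat; its middle.
- vblock_mid (a point): Bystander: small dark steel V-block 50x45x38 mm; its centre.
- mug_mid (a point): Bystander: white mug 76 mm dia, 90 mm high; its centre.
- driver_mid (a point): Bystander: screwdriver lying flat; its middle.

How it is judged (in metres and radians):
On the way, in this order (a step that is already met when the one before it is completed fails the run):
1. the release of the clamp with the pinned insert is pressed while its jaw is still near the insert (value of joint pin_clamp_release above 0.0045 m and value of joint pin_clamp_jaw below 0.03 m), for 0.05 s.
2. the jaw has been pushed back to its end stop (value of joint pin_clamp_jaw above 0.094 m), for 0.1 s.
At the end, for the whole second after the job is handed in: The jaw of the clamp with the pinned insert is at rest within 6 mm of its end stop, with its release pad let go (less than 6 mm down); both inserts are within 12 mm of where they lay and the other clamp's jaw has not been opened (under 8 mm) (value of joint pin_clamp_jaw above 0.094 m and velocity of joint pin_clamp_jaw between -0.01 and 0.01 m/s and value of joint pin_clamp_release below 0.006 m and distance of each of pin_insert_center, disc_insert_center from where it was at the start of the episode below 0.012 m and value of joint disc_clamp_jaw below 0.008 m); the robot touches nothing.
It fails at once if the other clamp is operated (value of joint disc_clamp_jaw above 0.008 m or value of joint disc_clamp_release above 0.004 m).
It fails at once if an insert is lifted, pushed or carried out of its place (distance of any of pin_insert_center, disc_insert_center from where it was at the start of the episode above 0.012 m).
It fails at once if the jaw's upright plate is taken between the fingers (x of the grasp point in the frame of pin_clamp_plate between -0.003 and 0.018 m and y of the grasp point in the frame of pin_clamp_plate between -0.035 and 0.035 m and z of the grasp point in the frame of pin_clamp_plate below 0.018 m).
It fails at once if a bystander is knocked, moved or lifted more than 30 mm (distance of any of nozzle_mid, drift_mid, spray_mid, wrench_mid, vblock_mid, mug_mid, driver_mid from where it was at the start of the episode above 0.03 m).
It also fails if it takes over 32 s, if anything falls off the work surface, if the arm or the gripper's body presses on something with over 40 N, if the wrist force passes 120 N, or if a joint passes its speed limit or range.

### The arm

A 6-joint arm with a two-finger parallel gripper is mounted at the origin on the work surface. World frame = base frame: x ahead of the robot, y to its left, z up, the work surface at z = 0. Lengths are in mm, angles in rad, forces in N, time in s.
With the tool pointing down it reaches from about 350 to 875 mm from the base axis. Payload 4.2 kg.
Tool frame: the origin (TCP) lies at the very end of the fingers, on their centre line; the grasp point (between the pads) lies arm.grip_point_offset behind it (arm.grip_point_offset is the distance from the TCP to the grasp point, in mm); z points along the fingers, y is the line along which they close (so a half turn about z gives the same grasp; the last joint's range is limited). The gripper opens to 85 mm and grips with 20 to 120 N. Pads are 22 mm wide; open, the fingers measure 114 mm over their backs; the gripper's body (76 mm by 85 mm) begins 54 mm behind the grasp point. The pads swing forward as they close: fully open they stand 13 mm farther back than shut.
Start: joints at [-0.934, 0.385, 0.008, 0, -1.194, -0.259], TCP at [230.561, -580.896, 231.312] pointing down, gripper open.
Joint ranges: [-3.14, 3.14], [-1.21, 2.06], [-1.07, 1.41], [-3.16, 2.05], [-2.99, -0.16], [-3.1, 3.1]. Speed limits (rad/s): [2.79, 2.79, 3.14, 3.14, 3.14, 3.14].

### API

Orientations are given as a unit quaternion [x, y, z, w].
In Python, from bench import arm, cams, ticket gives the robot as it stands.
- The arm moves only by the tool servo_tool, never from a script. Its argument "commands" is a list that holds one entry, the list of rows, each a list of 7 numbers: the closure in counts, from 0 (fully open) to 255 (shut), then the shift along the tool's x, y, z in m, then the turn, a rotation vector about the tool's x, y, z in degrees. In form: [[[grip, x, y, z, ax, ay, az], ...]]. A call has 1 to 10 rows; each row shifts and turns the commanded pose from where the row before left it, along the tool's axes as they then stand; what a row does not reach is not made up. A row lasts 1/12 s, in which the tool goes at most 41.7 mm and 7.16 degrees, less where a joint would pass 70% of its speed; a pose out of reach is approached as far as the arm can. A call with a gripper value outside its range is refused whole. The fingers move at their own pace and stop on an object; the grip force is fixed at half the most. Time passes only in rows, so rows that do not move let the fingers close. It gives the time, the measured TCP pose, the force, the opening and the grip force at its end, in the units of the state.
- arm.read_state(): the state, without advancing time (a new reading comes with each control period).
- cams.get_image(name): name is "scene" or "side" or "wrist"; returns a dict with "frame" (384x512x3 uint8, blue, green, red), "K" (3x3 intrinsics, pixels), "T" (4x4, takes a point from camera to world coordinates). Camera axes: x right, y up, looking along -z (the intrinsics and any distortion apply to the point x, -y, -z); pixel columns grow to the right and rows downward; lengths in mm; the calibration is good to about 2 mm. A picture is of the moment at which its call begins. There is no depth.
- ticket.job_done(): hands the job in; it is judged then, once.
The state is a dict: "clock": time; "joints": joint angles; "joint_vel": joint speeds; "joint_efforts": joint torques, N m; "position": TCP position; "ee_rot": TCP orientation; "contact_force": force on the tool from outside, world axes, zero at the start; "wrist_torque": the same for the moment, N m; "gripper_width": finger opening in mm; "grasp_force": force on a finger pad.
Only numpy, scipy, OpenCV 4.12 (cv2) and the standard library are available. Lean on these libraries where they do the work, as an engineer would, in place of code of your own. Each camera call takes 0.05 s, during which the arm holds its last target. There are 200 camera calls.

## Working session

There is one attempt and no reset: what is moved stays moved. The work goes in short steps, Python scripts to look and compute and a tool call to move; the robot and the scene stay as the last step left them, time stands still between calls to the robot, and variables do not carry over. Pictures are saved under pics/ and viewed, at most 10 in all, crops included, and the job is handed in when it is done.

Besides the shell and the picture viewer there is one more tool, called after "Emit:" in YAML: its name, and indented under it one key for each argument. servo_tool: Moves the arm, as the interface text tells. Its arguments: {"type":"object","properties":{"commands":{"type":"array","items":{"type":"array","items":{"type":"array","items":{"type":"number"}}}}},"required":["commands"]}

```bash
mkdir -p pics
python3 - <<'E'
from bench import arm,cams
import cv2,numpy as np
s=arm.read_state();print(s,arm.grip_point_offset)
for n in("scene","side"):
    d=cams.get_image(n);cv2.imwrite(f"pics/{n}0.png",d["frame"]);print(n,d["K"],d["T"].round(3).tolist(),[k for k in d])
E
```

```text
{'clock': 0.0, 'joints': array([-9.34403565e-01,  3.85548784e-01,  6.62102174e-03, -5.10551325e-04,
       -1.19398645e+00, -2.58595871e-01]), 'joint_vel': array([ 0.00041134, -0.00079452,  0.00053136, -0.00083182, -0.0006011 ,
       -0.00169214]), 'joint_efforts': array([ 2.12891227e-04, -3.92284119e+01,  1.88400006e+01,  4.18620363e+00,
       -4.73305423e-03,  9.27970234e-06]), 'position': array([ 230.34838622, -580.37383822,  230.22267504]), 'ee_rot': array([-1.87684432e-01,  9.82228780e-01,  1.05733909e-03, -2.44308301e-04]), 'contact_force': array([-0.29221231, -0.87180683, -0.09918891]), 'wrist_torque': array([ 0.00084471, -0.02205641, -0.00827064]), 'grasp_force': 0.0, 'gripper_width': 85.03071141517042} 18.700000000000003
scene [[389.46036804   0.         256.78638904]
 [  0.         389.46036804 191.05715906]
 [  0.           0.           1.        ]] [[-0.83, -0.317, 0.459, 1033.44], [0.557, -0.439, 0.705, 688.101], [-0.022, 0.841, 0.541, 622.213], [0.0, 0.0, 0.0, 1.0]] ['frame', 'K', 'T']
side [[346.90217651   0.         254.34635477]
 [  0.         346.90217651 191.35928578]
 [  0.           0.           1.        ]] [[-0.861, 0.359, -0.361, 203.338], [-0.509, -0.605, 0.612, 674.196], [0.001, 0.71, 0.704, 842.257], [0.0, 0.0, 0.0, 1.0]] ['frame', 'K', 'T']
```

View pics/scene0.png

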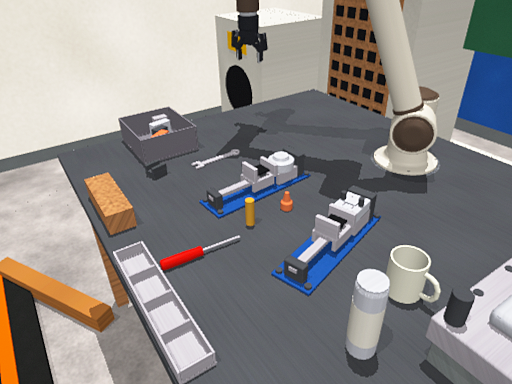

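View pics/side0.png

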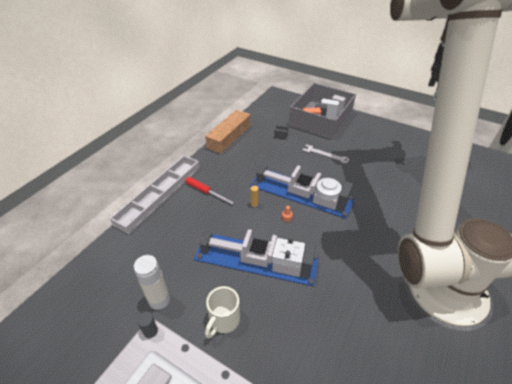

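The pinned clamp is the near one: in scene its base is centred around (330,235), in side around (258,258), with its black pad at about side (259,247). The end stop points away from the robot. The disc clamp is at scene (258,182) and side (305,190).

```bash
cat > h.py <<'E'
import cv2,numpy as np
def cast(d,uv,z):
    K,T=d["K"],d["T"];uv=np.atleast_2d(uv).astype(float)
    r=np.c_[(uv[:,0]-K[0,2])/K[0,0],-(uv[:,1]-K[1,2])/K[1,1],-np.ones(len(uv))]@T[:3,:3].T
    o=T[:3,3];return o+r*((z-o[2])/r[:,2])[:,None]
def proj(d,P):
    K,T=d["K"],d["T"];c=(np.atleast_2d(P)-T[:3,3])@T[:3,:3]
    return np.c_[K[0,0]*c[:,0]/-c[:,2]+K[0,2],-K[1,1]*c[:,1]/-c[:,2]+K[1,2]]
def comps(m,amin):
    n,l,st,c=cv2.connectedComponentsWithStats(m.astype(np.uint8)*255)
    return [(l==i,st[i],c[i]) for i in range(1,n) if st[i,4]>=amin]
E
python3 - <<'E'
from bench import cams
from h import *
for n,roi in(("scene",(270,185,385,295)),("side",(190,225,325,285))):
    d=cams.get_image(n);f=d["frame"];h=cv2.cvtColor(f,cv2.COLOR_BGR2HSV)
    R=np.zeros(f.shape[:2],bool);R[roi[1]:roi[3],roi[0]:roi[2]]=1
    b=(h[...,0]>100)&(h[...,0]<128)&(h[...,1]>140)&(h[...,2]>60)&R
    ys,xs=np.nonzero(b);w=cast(d,np.c_[xs,ys],8)[:,:2].astype(np.float32)
    r=cv2.minAreaRect(w);print(n,r,cv2.boxPoints(r).round().tolist())
    k=(f.max(2)<45)&R
    for m,st,c in comps(k,12):print(st,c.round(1),cast(d,c,66).round(1))
    x0,y0,x1,y1=roi;cv2.imwrite(f"pics/{n}1.png",cv2.resize(f[y0:y1,x0:x1],None,fx=5,fy=5,interpolation=cv2.INTER_CUBIC))
E
```

```text
scene ((527.9544067382812, 74.4075927734375), (345.2560729980469, 322.9093017578125), 16.477468490600586) [[317.0, 180.0], [408.0, -129.0], [739.0, -31.0], [648.0, 278.0]]
[328 214  19  14  86] [337.7 219.3] [[475.4 176.8  66. ]]
side ((490.17071533203125, 178.83218383789062), (339.0572204589844, 98.35427856445312), 16.339059829711914) [[314.0, 178.0], [341.0, 84.0], [667.0, 179.0], [639.0, 274.0]]
```

View pics/side1.png

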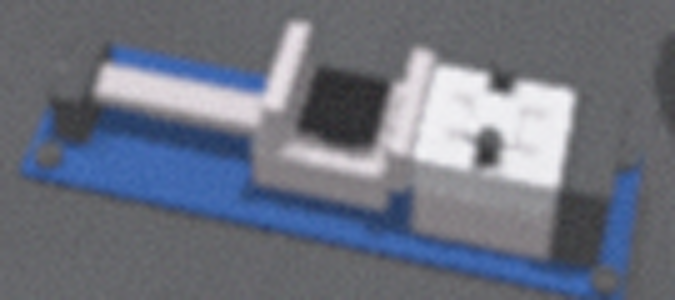

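Emit:
servo_tool:
  commands:
    - [[255,0,0,0,0,0,5.2],[255,-0.021,0.0297,0,0,0,0],[255,-0.021,0.0297,0,0,0,0],[255,-0.021,0.0297,0,0,0,0],[255,-0.021,0.0297,0,0,0,0],[255,-0.021,0.0297,0,0,0,0],[255,-0.021,0.0297,0,0,0,0],[255,-0.021,0.0297,0,0,0,0],[255,-0.021,0.0297,0,0,0,0],[255,-0.021,0.0297,0,0,0,0]]

```text
clock: 1.03
position: [336.2, -269.4, 231.4]
ee_rot: [-0.143, 0.99, -0.0, 0.0]
contact_force: [2.0, -0.9, 1.1]
gripper_width: -0.0
grasp_force: 0.0
```

Emit:
servo_tool:
  commands:
    - [[255,-0.021,0.0297,0,0,0,0],[255,-0.021,0.0297,0,0,0,0],[255,-0.021,0.0297,0,0,0,0],[255,-0.021,0.0297,0,0,0,0],[255,-0.021,0.0297,0,0,0,0],[255,-0.021,0.0297,0,0,0,0],[255,-0.021,0.0297,0,0,0,0],[255,-0.021,0.0297,0,0,0,0],[255,-0.021,0.0297,0,0,0,0],[255,-0.021,0.0297,0,0,0,0]]

```text
clock: 1.87
position: [453.5, 75.2, 231.4]
ee_rot: [-0.143, 0.99, 0.0, 0.0]
contact_force: [1.6, -0.4, -0.1]
gripper_width: 0.2
grasp_force: 0.0
```

Emit:
servo_tool:
  commands:
    - [[255,-0.021,0.0297,0,0,0,0],[255,-0.021,0.0297,0,0,0,0],[255,-0.021,0.0297,0,0,0,0],[255,0,0,0,0,0,0],[255,0,0,0,0,0,0]]

```text
clock: 2.28
position: [488.7, 178.1, 230.5]
ee_rot: [-0.144, 0.99, -0.0, -0.001]
contact_force: [0.4, -0.6, 0.6]
gripper_width: 0.2
grasp_force: 0.0
```

Run:
```python
from bench import arm,cams
from h import *
from scipy.spatial.transform import Rotation as Ro
s=arm.read_state();print(s["clock"],s["position"].round(1),s["gripper_width"],Ro.from_quat(s["ee_rot"]).as_matrix().round(3).tolist(),s["contact_force"])
d=cams.get_image("wrist");cv2.imwrite("pics/w1.png",d["frame"]);print(d["K"].tolist(),d["T"].round(3).tolist())
print(proj(d,s["position"]).round(1))
```

```text
2.2833 [488.7 178.1 230.5] 0.21323180636635472 [[-0.958, -0.285, -0.001], [-0.285, 0.958, -0.001], [0.001, -0.0, -1.0]] [ 0.37950013 -0.60258032  0.62730792]
[[334.8698830563693, 0.0, 254.37881053645532], [0.0, 334.8698830563693, 195.47172391361016], [0.0, 0.0, 1.0]] [[-0.285, -0.924, -0.256, 423.772], [0.959, -0.275, -0.075, 158.049], [-0.001, -0.267, 0.964, 373.415], [0.0, 0.0, 0.0, 1.0]]
[[256.1 254.1]]
```

View pics/w1.png

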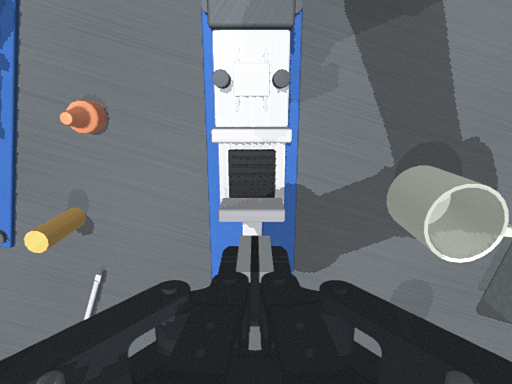

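The wrist view shows the two-pin insert at the top, the pad centred near (252,174), the push plate at row ~203 and the closed fingertips at (256,254).

Run:
```python
from bench import arm,cams
from h import *
s=arm.read_state();d=cams.get_image("wrist");f=d["frame"]
R=np.array([[-.958,-.285],[-.285,.958]])  # columns tool x,y
m=np.zeros(f.shape[:2],bool);m[146:201,224:279]=1
m&=f.max(2)<60
c=max(comps(m,50),key=lambda q:q[1][4]);print(c[1],c[2])
rc=cv2.minAreaRect(np.argwhere(c[0])[:,::-1].astype(np.float32));print(rc)
for nm,uv,z in(("pad",rc[0],66),("padtop",(251.5,149),66),("platetop",(252,199),90),("plate back",(252,210),90),("face rear",(252,142),81),("pinL",(221,78.5),97),("pinR",(281,78.5),97)):
    p=cast(d,uv,z)[0];print(nm,p.round(1),"tool d(mm)",((p-s["position"])[:2]@R).round(1))
b=cv2.inRange(cv2.cvtColor(f,cv2.COLOR_BGR2HSV),(100,140,60),(128,255,255));b[:,:150]=0
for v in (60,120,180,240):
    x=np.nonzero(b[v])[0];e=cast(d,[(x[0],v),(x[-1]+1,v)],8);print(v,e.round(1).tolist(),((e-s["position"])[:,:2]@R).round(1).tolist())
```

```text
[ 230  151   46   48 1114] [253.72531418 178.52782765]
((252.5, 174.5), (47.0, 45.0), 90.0)
pad [486.1 173.4  66. ] tool d(mm) [ 3.  -2.7]
padtop [463.5 165.8  66. ] tool d(mm) [26.9 -3.5]
platetop [502.5 177.9  90. ] tool d(mm) [-13.9  -3. ]
plate back [512.2 180.8  90. ] tool d(mm) [-24.1  -3. ]
face rear [455.6 164.1  81. ] tool d(mm) [35.  -2.9]
pinL [413.4 126.6  97. ] tool d(mm) [ 86.1 -26.8]
pinR [400.1 171.5  97. ] tool d(mm) [86.  20.1]
60 [[397.8, 95.6, 8.0], [369.5, 191.3, 8.0]] [[109.8, -52.1], [109.6, 47.7]]
120 [[454.8, 113.3, 8.0], [426.7, 208.4, 8.0]] [[50.1, -51.4], [50.0, 47.8]]
180 [[517.8, 131.6, 8.0], [489.5, 227.1, 8.0]] [[-15.4, -51.7], [-15.5, 47.8]]
240 [[586.9, 153.0, 8.0], [558.8, 247.8, 8.0]] [[-87.7, -50.9], [-87.8, 47.8]]
```

Emit:
servo_tool:
  commands:
    - [[255,0,-0.0028,0.02,0,0,0],[255,0,0,0.03,0,0,0],[255,0,0,0.03,0,0,0],[255,0,0,0.03,0,0,0],[255,0,0,0.025,0,0,0],[255,0,0,0.015,0,0,0],[255,0,0,0.005,0,0,0],[255,0,0,0,0,0,0],[255,0,0,0,0,0,0]]

```text
clock: 3.13
position: [490.0, 173.5, 77.3]
ee_rot: [-0.143, 0.99, 0.0, 0.001]
contact_force: [-0.2, 0.5, 1.0]
gripper_width: -0.2
grasp_force: 0.0
```

Run:
```python
from bench import arm,cams
from h import *
s=arm.read_state();print(s["position"].round(1),s["contact_force"].round(1))
a=cams.get_image("side")["frame"][205:285,200:320];b=cams.get_image("wrist")["frame"][120:280,150:350]
a=cv2.resize(a,(600,400),interpolation=cv2.INTER_CUBIC)[:, 100:500];b=cv2.resize(b,(400,320));b=cv2.copyMakeBorder(b,0,80,0,0,cv2.BORDER_CONSTANT)
cv2.imwrite("pics/c1.png",np.hstack([a,b]))
```

```text
[490.  173.5  77.3] [-0.2  0.5  1. ]
```

View pics/c1.png

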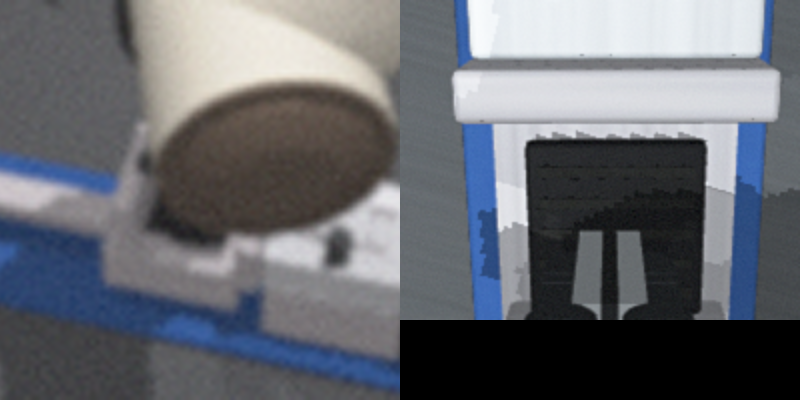

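The wrist half of the view (right) shows the closed fingertips over the rear half of the pad, around (610,280), centred across it and inside the pocket. The arm blocks the side view. I'll press down now.

Emit:
servo_tool:
  commands:
    - [[255,0,0,0.005,0,0,0],[255,0,0,0.004,0,0,0],[255,0,0,0.003,0,0,0],[255,0,0,0.003,0,0,0],[255,0,0,0.002,0,0,0],[255,0,0,0.001,0,0,0],[255,0,0,0,0,0,0],[255,0,0,0,0,0,0]]

```text
clock: 3.9
position: [489.7, 174.1, 58.9]
ee_rot: [-0.143, 0.99, -0.0, 0.0]
contact_force: [-1.1, 0.7, 6.4]
gripper_width: 0.2
grasp_force: 3.3
```

Emit:
servo_tool:
  commands:
    - [[255,0,0,0.0015,0,0,0],[255,0,0,0,0,0,0],[255,-0.004,0,0,0,0,0],[255,-0.005,0,0,0,0,0],[255,-0.005,0,0,0,0,0],[255,-0.005,0,0,0,0,0],[255,-0.005,0,0,0,0,0],[255,0,0,0,0,0,0]]

```text
clock: 4.57
position: [514.0, 181.3, 57.7]
ee_rot: [-0.143, 0.99, 0.0, 0.001]
contact_force: [-0.0, -0.7, 6.6]
gripper_width: -0.3
grasp_force: 3.5
```

Emit:
servo_tool:
  commands:
    - [[255,-0.007,0,0.0005,0,0,0],[255,-0.007,0,0,0,0,0],[255,-0.007,0,0,0,0,0],[255,-0.007,0,0,0,0,0],[255,-0.007,0,0,0,0,0],[255,-0.007,0,0,0,0,0],[255,-0.007,0,0,0,0,0],[255,-0.007,0,0,0,0,0],[255,-0.007,0,0,0,0,0],[255,0,0,0,0,0,0]]

```text
clock: 5.4
position: [575.0, 199.5, 57.5]
ee_rot: [-0.144, 0.99, 0.0, 0.002]
contact_force: [1.1, 0.8, 7.0]
gripper_width: -0.0
grasp_force: 3.6
```

Run:
```python
from bench import arm,cams
from h import *
s=arm.read_state();print(s["position"].round(1),s["contact_force"].round(1))
d=cams.get_image("wrist");cv2.imwrite("pics/w2.png",d["frame"][60:330,100:420])
```

```text
[575.  199.5  57.5] [1.1 0.8 7. ]
```

View pics/w2.png

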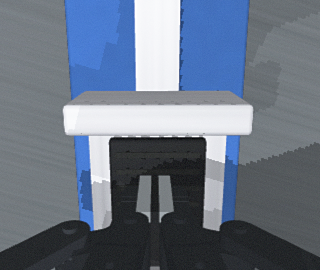

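The jaw is following. The face bar is at crop row ~115, the bar is exposed ahead of the insert, and the fingers are still on the pad at (155,190).

Emit:
servo_tool:
  commands:
    - [[255,-0.004,0,0,0,0,0],[255,-0.004,0,0,0,0,0],[255,-0.003,0,0,0,0,0],[255,0,0,0,0,0,0]]

```text
clock: 5.78
position: [584.7, 202.4, 57.5]
ee_rot: [-0.143, 0.99, 0.0, 0.001]
contact_force: [-1.2, 0.7, 8.2]
gripper_width: 0.2
grasp_force: 3.6
```

Emit:
servo_tool:
  commands:
    - [[255,-0.003,0,0,0,0,0],[255,-0.003,0,0,0,0,0],[255,0,0,0,0,0,0]]

```text
clock: 6.03
position: [588.1, 202.9, 56.6]
ee_rot: [-0.143, 0.99, -0.001, -0.002]
contact_force: [-4.6, 0.2, 8.5]
gripper_width: -0.1
grasp_force: 3.8
```

Emit:
servo_tool:
  commands:
    - [[255,-0.003,0,0,0,0,0],[255,-0.002,0,0,0,0,0],[255,0,0,0,0,0,0],[255,0,0,0,0,0,0]]

```text
clock: 6.37
position: [592.5, 203.9, 56.6]
ee_rot: [-0.143, 0.99, -0.001, -0.002]
contact_force: [-5.5, -2.0, 8.0]
gripper_width: 0.2
grasp_force: 3.8
```

Emit:
servo_tool:
  commands:
    - [[255,-0.003,0,0,0,0,0],[255,-0.003,0,0,0,0,0],[255,0,0,0,0,0,0],[255,0,0,0,0,0,0]]

```text
clock: 6.7
position: [598.0, 205.4, 56.5]
ee_rot: [-0.143, 0.99, -0.001, -0.002]
contact_force: [-5.9, -2.2, 6.8]
gripper_width: 0.2
grasp_force: 4.4
```

Run:
```python
from bench import arm,cams
from h import *
s=arm.read_state();print(s["position"].round(1),s["contact_force"].round(1))
d=cams.get_image("wrist");e=cams.get_image("scene")
a=cv2.resize(e["frame"][190:290,270:385],(460,400),interpolation=cv2.INTER_CUBIC)
b=cv2.copyMakeBorder(d["frame"][60:330,100:420],0,130,0,0,cv2.BORDER_CONSTANT)
cv2.imwrite("pics/w3.png",np.hstack([a,b]))
```

```text
[598.  205.4  56.5] [-5.9 -2.2  6.8]
```

View pics/w3.png

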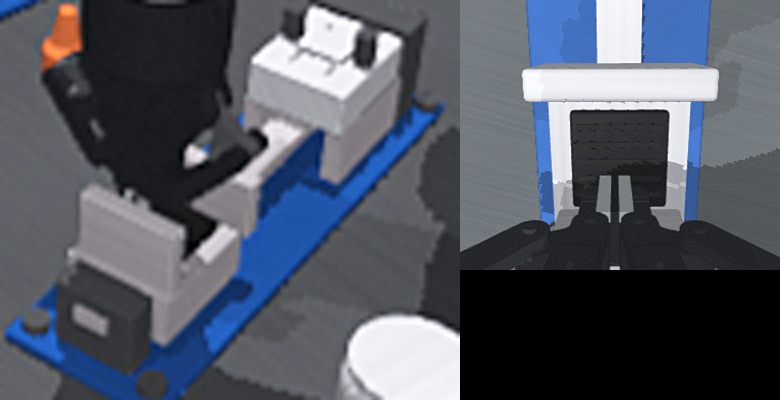

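The jaw now sits right against the dark end stop (scene crop ~(120,290)), and the fingers have slid forward on the pad. A little more push should bring them against the plate and confirm it.

Emit:
servo_tool:
  commands:
    - [[255,-0.002,0,0,0,0,0],[255,-0.002,0,0,0,0,0],[255,0,0,0,0,0,0],[255,0,0,0,0,0,0]]

```text
clock: 7.13
position: [597.9, 205.3, 56.4]
ee_rot: [-0.143, 0.99, -0.002, -0.007]
contact_force: [-15.6, -2.3, 14.2]
gripper_width: -0.0
grasp_force: 12.0
```

Emit:
servo_tool:
  commands:
    - [[255,0.003,0,0,0,0,0],[255,0,0,-0.006,0,0,0],[255,0,0,-0.006,0,0,0],[255,0.003,0,-0.006,0,0,0],[255,0.005,0,-0.01,0,0,0],[255,0,0,-0.03,0,0,0],[255,0,0,-0.04,0,0,0],[255,0,0,-0.04,0,0,0],[255,0,0,-0.03,0,0,0],[255,0,0,0,0,0,0]]

```text
clock: 7.97
position: [597.0, 206.0, 233.8]
ee_rot: [-0.144, 0.99, 0.002, 0.009]
contact_force: [0.8, 0.2, 1.3]
gripper_width: 0.0
grasp_force: 0.0
```

Run:
```python
from bench import arm,cams
from h import *
s=arm.read_state();print(s["clock"],s["position"].round(1),s["contact_force"].round(1))
d=cams.get_image("wrist");e=cams.get_image("scene")
a=cv2.resize(e["frame"][190:290,270:385],(460,400),interpolation=cv2.INTER_CUBIC)
b=cv2.copyMakeBorder(d["frame"][0:330,100:420],0,70,0,0,cv2.BORDER_CONSTANT)
cv2.imwrite("pics/w4.png",np.hstack([a,b]))
```

```text
7.9667 [597.  206.  233.8] [0.8 0.2 1.3]
```

View pics/w4.png

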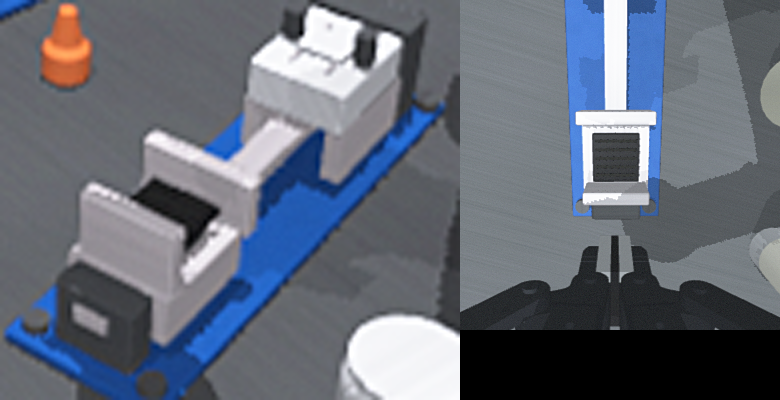

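The jaw stands against its end stop (scene crop (110,280)), the pad is back up, the insert is in place, and the fingers are clear.

```bash
python3 -c "
from bench import ticket
print(ticket.job_done())"
```

```text
the job is handed in; nothing more can be done
None
```

The pinned insert's clamp jaw is pushed back to its end stop with the release pad let go, the insert is still in place, the arm is clear, and the job is handed in (the hand-in gave no verdict).

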